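Refill a juice-carton lane with the push block and lock its stop lever

TASK

Finish refilling the near lane of the steel carton dispenser: take the wooden push block by its upright handle and with it push the carton lying in the loading trough through the narrow guide, without crushing it, until the row of two cartons is right up against the front stop. Then stand the push block back on its sole on the bare table, and press that lane's stop lever fully down behind the row to lock it. Leave the far lane, with its lever down, and everything else on the table as they are.

Things in the scene. Friction and masses are not known exactly. Their poses are not given: they have to be found in the camera images.
- dispenser: Fixed two-lane dispenser of sheet steel, 156 wide (x) x 458 long (y) x 58 mm high without its levers; origin at the centre of its underside on the table. Cartons are fed along its +y. The near (task) lane's centre line is at x = -38 mm, the far lane's at x = +38 mm; lane floors are 14 mm above the table. Each lane, along +y: loading trough, guide channel, open pick-out, front stop
- near_mouth (a point): Centre of the near lane's floor where the trough ends and the guide begins; axes as the dispenser's. Trough: 160 mm long towards -y, open-topped, walls 22 mm high above the floor, 70 mm wide inside at the loading end, 54 mm here. Guide: 180 mm long towards +y, 54 mm wide, lips over it 41 mm above the floor leave an 18 mm slot; their flared entry starts 15 mm before here and rises to 50 mm
- near_stop (a point): Foot of the near lane's front stop, at the lane floor, on its inner face; axes as the dispenser's. With the row of two home, the front carton's centre is 58 mm and the second carton's centre 174 mm towards -y from here, its tail 232 mm. The last 110 mm before the stop are open-topped
- push_grip (a point): Wooden push block, 0.14 kg, standing on its sole: point in its upright handle, 65 mm above the sole's underside. x axis: along the sole to the pushing nose, z up. Sole 165 x 36 x 14 mm thick, from 60 mm behind the handle's centre to 105 mm ahead, where the flat pushing face (36 wide, 28 mm high) is. Handle 34 mm along the sole x 24 mm across, its top 92 mm above the underside
- feed_centre (a point): Centre of the carton lying in the near lane's loading trough: a full drink carton 116 long (its y axis, along the lane) x 50 wide x 38 mm high, 0.21 kg, lying flat on the lane floor. Sliding one or two cartons takes 1 to 5 N; more than 60 N crushes it
- front_centre (a point): Centre of a like carton already lying further along the near lane, either against the front stop or up to 60 mm short of it; the carton pushed from behind carries it along
- lever_near (a joint): Stop lever of the near lane, hinged on a cross pin above the slot: 0 = raised by 0.8 rad (its tip 149 mm above the table), grows as it is pressed down, 0.8 = fully down (level, locked). The hinge is stiff (0.2 N m), so it stays where it is left
- near_pin (a point): Hinge pin (along x) of the near lever, 70 mm above the table; axes as the dispenser's. The lever is a steel strap 107 mm long, 16 wide, 5 thick, pointing from here to -y. Its rubber foot, 68 to 78 mm from the pin, reaches 36 mm below the pin's level when down, through the slot, 6 mm behind the tail of a row that is home; if the row is not home it lands on the carton
- lever_near_toe (a point): Top of the 28 x 26 mm toe plate at the end of the near lane's stop lever, 92 mm from its hinge pin: the place to press
- lever_far (a joint): Like lever of the far lane, already down at 0.8; leave it
- far_front_centre (a point): Centre of the front carton in the far lane; leave it
- far_tail_centre (a point): Centre of the second carton in the far lane; leave it
- tumbler: Empty glass, 74 mm across, 90 mm high, bystander; origin at the centre of its underside
- can: Aluminium drink can, 66 mm across, 115 mm high, bystander; origin at the centre of its underside
- phone: Phone lying flat, 75 x 155 x 9 mm, bystander; origin at the centre of its underside
- notebook: Closed notebook with a pen on it, 100 x 145 x 21 mm, bystander; origin at the centre of its underside
- bowl: White bowl, 124 mm across, 55 mm high, bystander; origin at the centre of its underside
- punnet: Clear box of blueberries, 110 x 90 x 50 mm, bystander; origin at the centre of its underside
- spare: A like carton standing upright, 50 x 38 x 116 mm high, bystander; origin at the centre of its underside
Not all that is in view belongs to the job. There is more than one size of the part that bears push_grip; the job needs the middle-sized.

How it is judged (in metres and radians):
On the way, in this order (a step that is already met when the one before it is completed fails the run):
1. the push block is pushing the carton into the guide channel (contact force between push_block and feed above 0.2 N and y of feed_centre in the frame of dispenser above -0.11 m).
2. both cartons are home against the front stop (within 4 mm) (y of feed_centre in the frame of dispenser above 0.047 m and y of front_centre in the frame of dispenser above 0.163 m), for 0.1 s.
At the end, for the whole second after the job is handed in: Both near-lane cartons lie flat on the lane floor within 4 mm of home (the row of two against the front stop), the near lever is down past 0.74 of 0.8 rad, the far lever is still down, and the push block stands released on its sole on the table top (grip point under 70 mm, upright within 0.1 rad) (all of step 2 and height (world z) of each of feed_centre, front_centre below 0.04 m and value of joint each of lever_near, lever_far above 0.74 rad and height (world z) of push_grip below 0.07 m and angle between push_grip's own z axis and vertical below 0.1 rad); the robot touches nothing.
It fails at once if a far-lane carton moved more than 10 mm or the far lever was raised (distance of any of far_front_centre, far_tail_centre from where it was at the start of the episode above 0.01 m or value of joint lever_far below 0.6 rad).
It fails at once if the carton was pressed with more than 60 N by the push block (contact force between push_block and feed above 60 N).
It fails at once if a bystander moved more than 25 mm (distance of any of tumbler, can, phone, notebook, bowl, punnet, spare from where it was at the start of the episode above 0.025 m).
It also fails if it takes over 61 s, if anything falls off the work surface, if the arm or the gripper's body presses on something with over 40 N, if the wrist force passes 120 N, or if a joint passes its speed limit or range.

ROBOT

A 6-joint arm with a two-finger parallel gripper is mounted at the origin on the work surface. World frame = base frame: x ahead of the robot, y to its left, z up, the work surface at z = 0. Lengths are in mm, angles in rad, forces in N, time in s.
With the tool pointing down it reaches from about 275 to 1000 mm from the base axis. Payload 8.4 kg.
Tool frame: the origin (TCP) lies midway between the tips of the shut fingers; the grasp point (between the pads) lies 19 mm behind it; z points along the fingers, x is the direction in which the jaws open and shut, and the axes are right-handed (so a half turn about z gives the same grasp; the last joint's range is limited). The gripper opens to 85 mm and grips with 20 to 120 N. Pads are 22 mm wide; open, the fingers measure 114 mm over their backs; the gripper's body (76 mm by 85 mm) begins 54 mm behind the grasp point. The pads swing forward as they close: fully open they stand 13 mm farther back than shut.
Start: joints at [-1.344, 0.353, 1.633, -0, 1.155, -0.002], TCP at [141.754, -608.715, 231.281] pointing down, gripper open.
Joint ranges: [-2.63, 2.63], [-0.92, 2.1], [0.06, 2.66], [-1.3, 4.44], [0, 2.69], [-3.02, 3.02]. Speed limits (rad/s): [2.22, 2.22, 2.79, 3.14, 3.14, 3.14].

INTERFACE

Orientations are given as [roll, pitch, yaw] about the fixed x, y, z axes, in that order (R = Rz(yaw) Ry(pitch) Rx(roll)).
In Python, from rig import sense, grab_frame, camera_model, job gives the robot as it stands.
- The arm moves only by the tool arm_command, never from a script. Its argument "plan" is a list of rows, each an object with "translation": the shift along the tool's x, y, z in cm, a list of three; "twist": the turn about the tool's z in rad; "gripper": the opening, from 0 (shut) to 1 (fully open). A call has exactly 5 rows; each row is the pose to reach, as a shift and turn from the pose measured when the call began, along the tool's axes at that moment; what a row does not reach only later rows make up. A row lasts 1/12 s, in which the tool goes at most 41.7 mm and 7.16 degrees, less where a joint would pass 70% of its speed; a pose out of reach is approached as far as the arm can. A call with a gripper value outside its range is refused whole. The fingers move at their own pace and stop on an object; "squeeze" is the grip in N (left out, the last holds). Time passes only in rows, so rows that repeat a pose let the fingers close, or fill a call up. It gives the time, the measured TCP pose, the force and the opening at its end, in the units of the state.
- sense(): the state, without advancing time (a new reading comes with each control period).
- grab_frame(name): name is "side" or "top" or "wrist"; returns the picture (384x512x3 uint8, blue, green, red); there is no depth.
- camera_model(name): a dict with "fx", "fy", "cx", "cy" (pixels), "dist_coeffs" ([k1, k2, p1, p2, k3] as OpenCV has them; the pictures are not rectified), "pose" (4x4, takes a point from camera to world coordinates). Camera axes: x right, y down, z forward; pixel columns grow to the right and rows downward; lengths in mm; the calibration is good to about 2 mm. A picture is of the moment at which its call begins: read the wrist's pose just before it. camera_model takes no time and is no camera call; for the wrist camera it gives the pose at the moment of the call.
- job.sign_off(): hands the job in, once; it reports no verdict.
The state is a dict: "clock": time; "qpos": joint angles; "qvel": joint speeds; "joint_efforts": joint torques, N m; "eef_pos": TCP position; "tcp_rot": TCP orientation; "contact_force": force on the tool from outside, world axes, zero at the start; "wrist_torque": the same for the moment, N m; "opening": opening from 0.0 (shut) to 1.0 (fully open).
Only numpy, scipy, OpenCV 4.12 (cv2) and the standard library are available. Lean on these libraries where they do the work, as an engineer would, in place of code of your own. Each camera call takes 0.05 s, during which the arm holds its last target.

## Working session

There is one attempt and no reset: what is moved stays moved. The work goes in short steps, Python scripts to look and compute and a tool call to move; the robot and the scene stay as the last step left them, time stands still between calls to the robot, and variables do not carry over. Pictures are saved under pics/ and viewed, and the job is handed in when it is done.

Besides the shell and the picture viewer there is one more tool, called as name([rows], argument=value, ...), one row to a line, values as JSON. arm_command: Moves the arm, as the interface text tells. Its arguments: {"type":"object","properties":{"plan":{"type":"array","items":{"type":"object","properties":{"translation":{"type":"array","items":{"type":"number"}},"twist":{"type":"number"},"gripper":{"type":"number"}}}},"squeeze":{"type":"number"}},"required":["plan"]}

```bash
ls; mkdir -p pics
python3 - <<'E'
from rig import sense, grab_frame, camera_model, job
import cv2
s=sense();print({k:s[k] for k in s})
for n in ("side","top","wrist"):
    m=camera_model(n);print(n,m)
    cv2.imwrite(f"pics/{n}0.png",grab_frame(n))
E
```

```text
pics
{'clock': 0.0, 'qpos': array([-1.34437448e+00,  3.53693427e-01,  1.63411668e+00, -6.47781402e-06,
        1.15519026e+00, -2.39981377e-03]), 'qvel': array([-7.07881116e-06, -8.46685147e-05,  1.32919516e-03, -8.28893985e-04,
       -6.78255261e-04, -3.25962120e-04]), 'joint_efforts': array([ 2.92305034e-03, -6.05246258e+01, -3.42063296e+01,  9.55900873e-05,
        9.47721797e-03, -1.61426482e-05]), 'eef_pos': array([ 141.66246055, -608.25596236,  230.54086505]), 'tcp_rot': array([ 3.14159011e+00,  1.40772164e-03, -1.34197205e+00]), 'contact_force': array([-0.24568862,  0.2285239 , -0.3439279 ]), 'wrist_torque': array([ 0.00343211, -0.03503029,  0.00969435]), 'opening': 0.9992861899596088}
side {'fx': 440.56620141706014, 'fy': 440.56620141706014, 'cx': 256.8384222481179, 'cy': 187.41634759380523, 'dist_coeffs': array([0.01087548, 0.        , 0.        , 0.        , 0.        ]), 'pose': array([[-9.77496068e-01, -1.51296829e-01,  1.47005803e-01,
         3.09217437e+02],
       [-2.10953316e-01,  6.99849434e-01, -6.82429094e-01,
         9.00178054e+02],
       [ 3.67430016e-04, -
[... 537 characters left out ...]
6e-04, -2.11608222e-01, -9.77354470e-01,
         1.12956171e+03],
       [ 0.00000000e+00,  0.00000000e+00,  0.00000000e+00,
         1.00000000e+00]])}
wrist {'fx': 264.7340699051272, 'fy': 264.7340699051272, 'cx': 257.8357918703024, 'cy': 189.02089727188462, 'dist_coeffs': array([-0.04410637,  0.        ,  0.        ,  0.        ,  0.        ]), 'pose': array([[ 2.26653058e-01, -9.29487994e-01, -2.90999071e-01,
         2.15769395e+02],
       [-9.73975118e-01, -2.16585017e-01, -6.68086848e-02,
        -5.90871798e+02],
       [-9.28168573e-04,  2.98568248e-01, -9.54387835e-01,
         3.73264260e+02],
       [ 0.00000000e+00,  0.00000000e+00,  0.00000000e+00,
         1.00000000e+00]])}
```

View pics/side0.png

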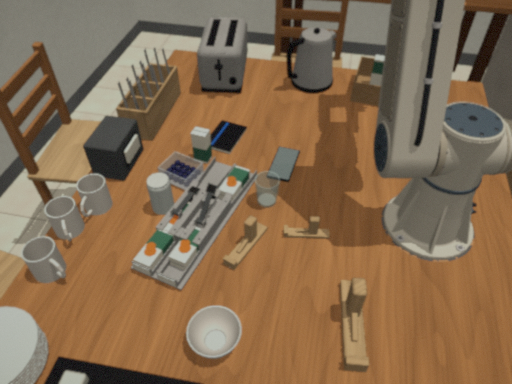

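View pics/top0.png

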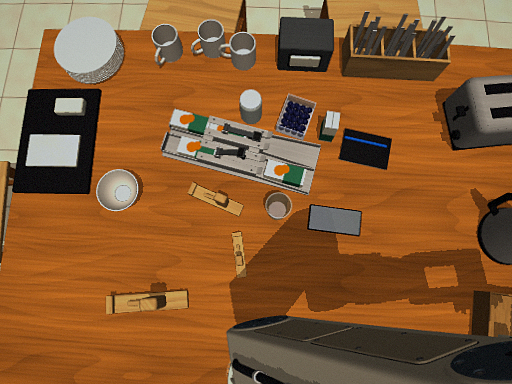

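View pics/wrist0.png

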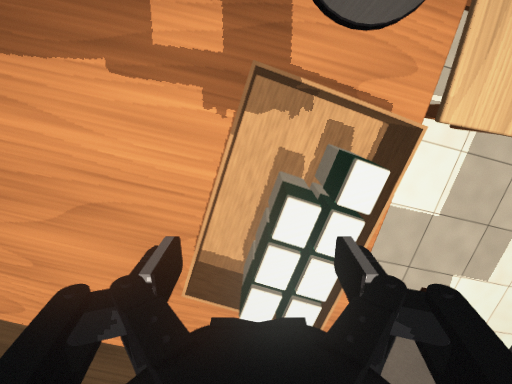

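The top view shows three push blocks: small (239,254), middle (216,198) and large (148,301). The dispenser's near lane has its feed carton at (287,173) and its front carton at (195,145). Next I'll crop in close to check the choice and pick points.

Run:
```python
import cv2
t=cv2.imread("pics/top0.png");s=cv2.imread("pics/side0.png")
cv2.imwrite("pics/t_c.png",cv2.resize(t[95:225,155:335],None,fx=4.4,fy=4.4,interpolation=cv2.INTER_CUBIC))
cv2.imwrite("pics/s_c.png",cv2.resize(s[145:290,125:305],None,fx=4,fy=4,interpolation=cv2.INTER_CUBIC))
```

```text
(no output)
```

View pics/t_c.png

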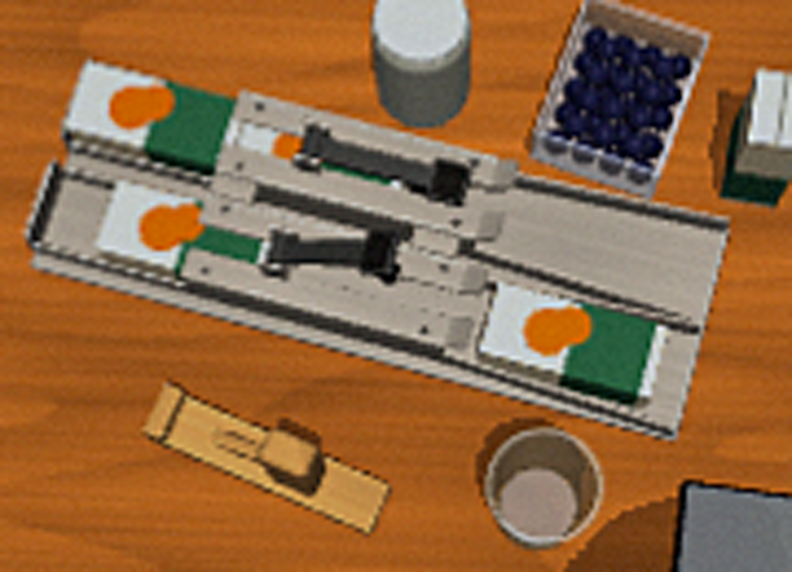

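View pics/s_c.png

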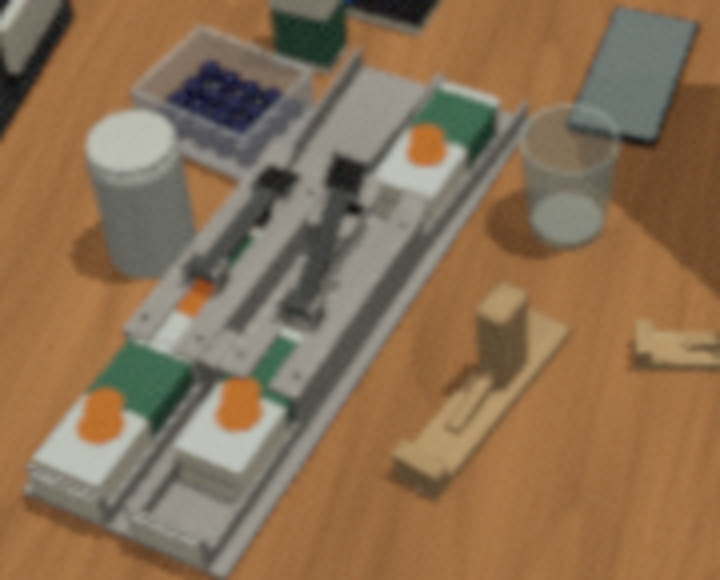

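```bash
cat > h.py <<'E'
import numpy as np, cv2
from rig import sense, grab_frame, camera_model
from scipy.spatial.transform import Rotation as Ro
def ray(m,uv):
    K=np.array([[m["fx"],0,m["cx"]],[0,m["fy"],m["cy"]],[0,0,1]])
    p=cv2.undistortPoints(np.array([[uv]],float),K,np.array(m["dist_coeffs"]))[0,0]
    T=np.array(m["pose"]);d=T[:3,:3]@np.array([p[0],p[1],1]);return T[:3,3],d/np.linalg.norm(d)
def onz(m,uv,z):
    o,d=ray(m,uv);return o+d*(z-o[2])/d[2]
def proj(m,P):
    T=np.array(m["pose"]);K=np.array([[m["fx"],0,m["cx"]],[0,m["fy"],m["cy"]],[0,0,1]])
    Ri=T[:3,:3].T;rv=cv2.Rodrigues(Ri)[0];tv=-Ri@T[:3,3]
    return cv2.projectPoints(np.array(P,float).reshape(-1,3),rv,tv,K,np.array(m["dist_coeffs"]))[0][:,0]
def tri(obs):
    A=np.zeros((3,3));b=np.zeros(3)
    for m,uv in obs:
        o,d=ray(m,uv);Q=np.eye(3)-np.outer(d,d);A+=Q;b+=Q@o
    return np.linalg.solve(A,b)
def R():
    return Ro.from_euler("xyz",sense()["tcp_rot"]).as_matrix()
def shift(P,yaw=None):
    "tool-frame shift (cm) and twist to world TCP P"
    s=sense();M=Ro.from_euler("xyz",s["tcp_rot"]).as_matrix()
    d=M.T@(np.array(P,float)-s["eef_pos"])/10
    out=[np.round(d,2)]
    if yaw is not None:
        w=s["tcp_rot"][2]-yaw   # tool z down: +twist lowers yaw
        out.append(round((w+np.pi/2)%np.pi-np.pi/2,3))
    return out
E
python3 - <<'E'
from h import *
t=camera_model("top");s=camera_model("side")
T=lambda x,y:(155+x/4.4,95+y/4.4)
S=lambda x,y:(125+x/4,145+y/4)
for n,a,z in [("load near c",(673,437),20),("load far c",(727,217),36),("front near",(30,268),10),("front far",(85,60),52),
 ("nose L",(145,432),14),("nose R",(165,382),28),("tail a",(370,532),14),("tail b",(390,488),14),("feed cap",(556,330),56),("front cap",(170,228),56),
 ("handle top",(295,450),92),("toe",(382,250),149)]:
    print(n,onz(t,T(*a),z).round(0))
print("handle tri",tri([(t,T(295,447)),(s,S(503,305))]).round(1))
print("toe tri",tri([(t,T(382,250)),(s,S(345,172))]).round(1))
print("caps",tri([(t,T(556,330)),(s,S(427,145))]).round(1),tri([(t,T(170,228)),(s,S(240,405))]).round(1))
E
```

```text
load near c [519. -84.  20.]
load far c [ 668. -116.   36.]
front near [620. 358.  10.]
front far [756. 324.  52.]
nose L [508. 269.  14.]
nose R [539. 255.  28.]
tail a [447. 114.  14.]
tail b [477. 103.  14.]
feed cap [579.  -2.  56.]
front cap [638. 255.  56.]
handle top [485. 159.  92.]
toe [599. 109. 149.]
handle tri [487.5 160.9  78.3]
toe tri [605.9 110.3 128.5]
caps [580.8  -2.1  50.2] [640.6 256.9  48.4]
```

Run:
```python
from h import *
print(shift([530,60,330],-0.227), R().round(3))
```

```text
[array([-56.3 , -52.98,  -9.87]), np.float64(-1.115)] [[ 0.227 -0.974 -0.   ]
 [-0.974 -0.227  0.001]
 [-0.001 -0.    -1.   ]]
```

arm_command([
  {"translation":[-3,-3,-4],"twist":-0.1,"gripper":1},
  {"translation":[-6,-6,-8],"twist":-0.2,"gripper":1},
  {"translation":[-9,-8.5,-9.9],"twist":-0.3,"gripper":1},
  {"translation":[-12,-11.3,-9.9],"twist":-0.4,"gripper":1},
  {"translation":[-15,-14,-9.9],"twist":-0.5,"gripper":1},
])

```text
clock: 0.57
eef_pos: [231.1, -454.7, 328.7]
tcp_rot: [3.141, -0.002, -0.838]
contact_force: [1.4, -0.1, 0.2]
opening: 1.003
```

Run:
```python
from h import *
print(shift([530,60,330],-0.227), sense()["clock"])
```

```text
[array([-18.26, -56.65,  -0.18]), np.float64(-0.611)] 0.5667
```

arm_command([
  {"translation":[-1.2,-3.9,0],"twist":-0.12,"gripper":1},
  {"translation":[-2.5,-7.8,0],"twist":-0.24,"gripper":1},
  {"translation":[-3.8,-11.7,0],"twist":-0.36,"gripper":1},
  {"translation":[-5,-15.6,0],"twist":-0.48,"gripper":1},
  {"translation":[-6.3,-19.5,0],"twist":-0.611,"gripper":1},
])

```text
clock: 0.98
eef_pos: [334.3, -275.6, 328.6]
tcp_rot: [3.14, -0.002, -0.228]
contact_force: [1.9, -0.3, -0.8]
opening: 1.001
```

Run:
```python
from h import *
print(shift([530,60,330],-0.227), sense()["clock"])
```

```text
[array([ 11.49, -37.11,  -0.18]), np.float64(-0.001)] 0.9833
```

arm_command([
  {"translation":[1.2,-3.9,0],"twist":0,"gripper":1},
  {"translation":[2.4,-7.8,0],"twist":0,"gripper":1},
  {"translation":[3.6,-11.7,0],"twist":0,"gripper":1},
  {"translation":[4.8,-15.6,0],"twist":0,"gripper":1},
  {"translation":[6,-19.5,0],"twist":0,"gripper":1},
])

```text
clock: 1.4
eef_pos: [437.2, -97.1, 328.5]
tcp_rot: [3.14, -0.002, -0.228]
contact_force: [0.9, -0.4, -0.1]
opening: 0.996
```

arm_command([
  {"translation":[1.4,-3.9,0],"twist":0,"gripper":1},
  {"translation":[2.7,-7.8,0],"twist":0,"gripper":1},
  {"translation":[4.0,-11.7,0],"twist":0,"gripper":1},
  {"translation":[5.4,-15.6,0],"twist":0,"gripper":1},
  {"translation":[5.5,-17.6,0],"twist":0,"gripper":1},
])

```text
clock: 1.82
eef_pos: [532.7, 65.6, 328.0]
tcp_rot: [3.141, -0.003, -0.226]
contact_force: [0.0, -0.4, -0.1]
opening: 0.999
```

Run:
```python
from h import *
import pickle
s=sense();m=camera_model("wrist");f=grab_frame("wrist");cv2.imwrite("pics/w1.png",f)
pickle.dump(m,open("w1.pkl","wb"));print(s["eef_pos"],s["tcp_rot"],s["clock"])
cv2.imwrite("pics/w1b.png",cv2.resize(f,(800,600),interpolation=cv2.INTER_CUBIC))
```

```text
[532.67820337  65.58619063 328.01735873] [ 3.14120216e+00 -3.09179022e-03 -2.25862079e-01] 1.8167
```

View pics/w1b.png

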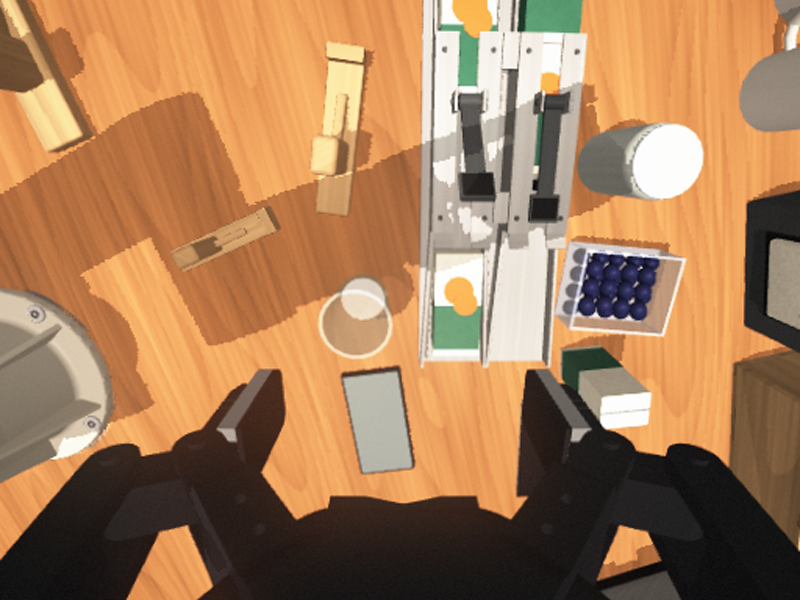

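The wrist view (800 wide) shows the middle block's handle top at (325,154), its nose edge at (347,45) and its tail at (333,214). The near trough end runs from (421,366) to (485,362), with the feed carton spanning (458,250-350). The toe is at (477,186) and the tumbler at (355,325). I'll zoom in for accurate points.

Run:
```python
import cv2
f=cv2.imread("pics/w1.png")
cv2.imwrite("pics/w1l.png",cv2.resize(f[20:150,190:320],None,fx=4.5,fy=4.5,interpolation=cv2.INTER_CUBIC))
cv2.imwrite("pics/w1r.png",cv2.resize(f[140:245,255:375],None,fx=5.5,fy=5.5,interpolation=cv2.INTER_CUBIC))
```

```text
(no output)
```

View pics/w1l.png

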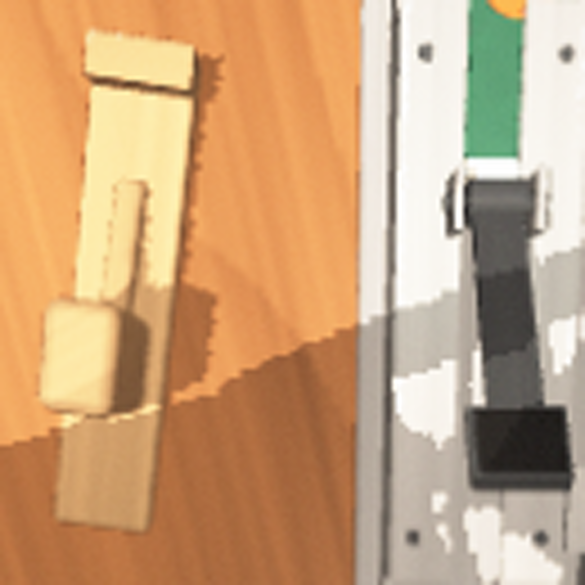

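View pics/w1r.png

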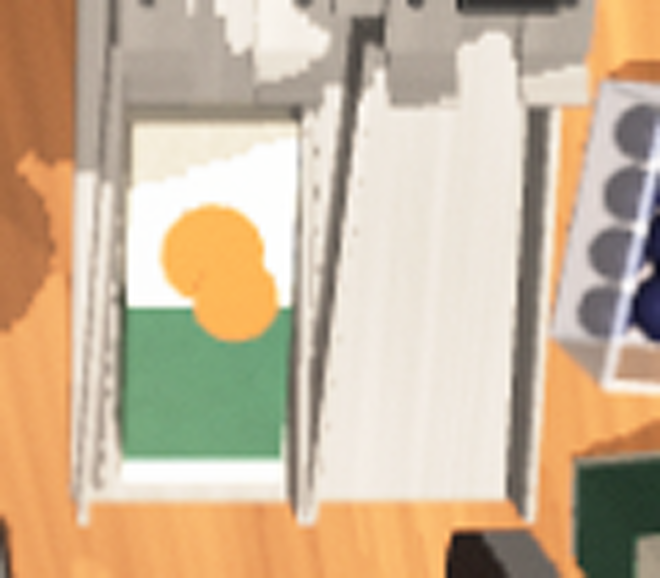

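Run:
```python
from h import *
import pickle
m=pickle.load(open("w1.pkl","rb"));t=camera_model("top");sd=camera_model("side")
L=lambda x,y:((x+.5)/4.5-.5+190,(y+.5)/4.5-.5+20)
Rr=lambda x,y:((x+.5)/5.5-.5+255,(y+.5)/5.5-.5+140)
P={}
for n,uv,z in [("nearwall",Rr(83,520),36),("div",Rr(305,522),36),("farwall",Rr(527,520),36),
 ("c nl",Rr(133,122),52),("c nr",Rr(298,122),52),("c tl",Rr(122,483),52),("c tr",Rr(282,483),52),
 ("outer edge a",L(362,20),58),("outer edge b",L(358,560),58),
 ("nose l",L(87,32),28),("nose r",L(194,45),28),("tail l",L(57,520),14),("tail r",L(148,530),14),
 ("h1",L(47,300),92),("h2",L(118,306),92),("h3",L(113,413),92),("h4",L(41,405),92),
 ("pinL",L(447,205),70),("pinR",L(547,205),70),("pinmid",L(498,195),73)]:
    P[n]=onz(m,uv,z);print(n,P[n].round(1))
print("toe tri w/top",tri([(m,L(520,442)),(t,(155+382/4.4,95+252/4.4)),(sd,(125+346/4,145+172/4))]).round(1))
e=P["farwall"]-P["nearwall"];print("end yaw",np.arctan2(e[1],e[0]),np.linalg.norm(e))
e=P["outer edge a"]-P["outer edge b"];print("edge yaw",np.arctan2(-e[0],e[1]))
cn=(P["c nl"]+P["c nr"])/2;ct=(P["c tl"]+P["c tr"])/2;e=cn-ct;print("carton",cn,ct,np.linalg.norm(e),np.arctan2(-e[0],e[1]))
n=(P["nose l"]+P["nose r"])/2;tt=(P["tail l"]+P["tail r"])/2;e=n-tt
print("block len",np.linalg.norm(e[:2]),"yaw dir",np.arctan2(e[1],e[0]));u=e[:2]/np.linalg.norm(e[:2])
print("grip from tail",tt[:2]+60*u,"from nose",n[:2]-105*u,"handle",sum(P[f"h{i}"] for i in (1,2,3,4))/4)
# tumbler rim
print("tumbler", onz(m,(355*.64,325*.64),90).round(0), onz(t,(155+543/4.4,95+487/4.4),90).round(0))
```

```text
nearwall [521.6 -81.5  36. ]
div [593.3 -99.   36. ]
farwall [ 665.8 -115.4   36. ]
c nl [564.1  49.3  52. ]
c nr [611.2  38.5  52. ]
c tl [537.4 -63.4  52. ]
c tr [586.8 -75.   52. ]
outer edge a [591.7 243.9  58. ]
outer edge b [554.9  81.3  58. ]
nose l [505.2 268.6  28. ]
nose r [538.8 256.6  28. ]
tail l [447.7 115.6  14. ]
tail r [480.4 104.1  14. ]
h1 [480.4 183.1  92. ]
h2 [500.6 176.6  92. ]
h3 [490.9 147.1  92. ]
h4 [470.1 154.4  92. ]
pinL [605.1 184.5  70. ]
pinR [635.5 177.7  70. ]
pinmid [620.6 183.6  73. ]
toe tri w/top [604.7 111.7 129.7]
end yaw -0.2309457875759897 148.11930158615274
edge yaw -0.22212964377957106
carton [587.62361566  43.89261071  52.        ] [562.10092096 -69.19631478  52.        ] 115.93322653404911 -0.22196819520654412
block len 163.40062377639234 yaw dir 1.2085334135550991
grip from tail [485.32550365 165.92077146] from nose [484.75869882 164.42519913] handle [485.50021243 165.29960091  92.        ]
tumbler [471.   5.  90.] [469.   5.  90.]
```

Wrist, top and description all agree. The block is 163 mm long at heading 1.2085, with its handle at (485.1,165.4). The dispenser yaw is about -0.225 and the feed carton is at lane y = -145. Now I'll grasp the handle.

Run:
```python
from h import *
print(shift([485.1,165.3,150],-0.362))
```

```text
[array([-6.84, -8.49, 17.77]), np.float64(0.137)]
```

arm_command([
  {"translation":[-1.4,-1.7,3.4],"twist":0.03,"gripper":1},
  {"translation":[-2.8,-3.4,6.8],"twist":0.06,"gripper":1},
  {"translation":[-4.2,-5.1,10.2],"twist":0.09,"gripper":1},
  {"translation":[-5.6,-6.8,13.6],"twist":0.12,"gripper":1},
  {"translation":[-6.84,-8.49,16],"twist":0.137,"gripper":1},
])

```text
clock: 2.28
eef_pos: [482.7, 165.4, 164.9]
tcp_rot: [3.141, 0.0, -0.364]
contact_force: [-0.0, 0.5, -0.6]
opening: 0.997
```

Run:
```python
from h import *
print(shift([485.1,165.3,48],-0.362))
```

```text
[array([ 0.23, -0.09, 11.69]), np.float64(-0.002)]
```

arm_command([
  {"translation":[0.23,-0.09,3],"twist":0,"gripper":1},
  {"translation":[0.23,-0.09,6],"twist":0,"gripper":1},
  {"translation":[0.23,-0.09,9],"twist":0,"gripper":1},
  {"translation":[0.23,-0.09,11],"twist":0,"gripper":1},
  {"translation":[0.23,-0.09,11.7],"twist":0,"gripper":1},
])

```text
clock: 2.7
eef_pos: [482.9, 164.4, 45.0]
tcp_rot: [3.137, 0.004, -0.364]
contact_force: [0.2, -0.7, 0.7]
opening: 1.003
```

Run:
```python
from h import *
print(shift([485.1,165.3,48],-0.362),sense()["contact_force"])
cv2.imwrite("pics/w2.png",grab_frame("wrist"))
```

```text
[array([ 0.18, -0.16, -0.3 ]), np.float64(-0.002)] [ 0.19004682 -0.65429616  0.69452285]
```

View pics/w2.png

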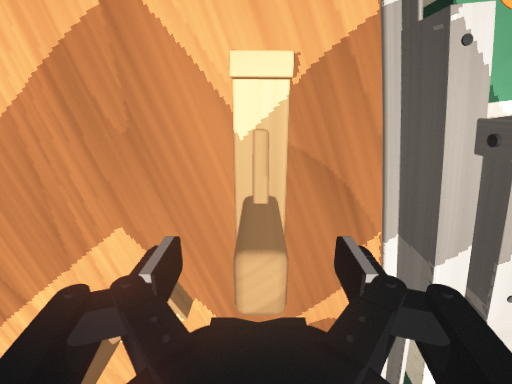

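The handle, at about (260,285), sits centred between the fingers and the block is aligned. Closing now.

arm_command([
  {"translation":[0.1,-0.1,-0.3],"twist":0,"gripper":0.5},
  {"translation":[0.1,-0.1,-0.3],"twist":0,"gripper":0},
  {"translation":[0.1,-0.1,-0.3],"twist":0,"gripper":0},
  {"translation":[0.1,-0.1,-0.3],"twist":0,"gripper":0},
  {"translation":[0.1,-0.1,-0.3],"twist":0,"gripper":0},
], squeeze=60)

```text
clock: 3.17
eef_pos: [485.2, 165.3, 49.3]
tcp_rot: [3.139, 0.002, -0.364]
contact_force: [0.6, -0.5, -0.0]
opening: 0.301
```

arm_command([
  {"translation":[0,0,0],"twist":0,"gripper":0},
  {"translation":[0,0,0],"twist":0,"gripper":0},
  {"translation":[0,0,0],"twist":0,"gripper":0},
  {"translation":[0,0,0],"twist":0,"gripper":0},
  {"translation":[0,0,0],"twist":0,"gripper":0},
])

```text
clock: 3.58
eef_pos: [485.1, 165.2, 49.4]
tcp_rot: [3.139, 0.002, -0.364]
contact_force: [-0.6, -0.3, 1.8]
opening: 0.27
```

arm_command([
  {"translation":[0,0,-2],"twist":0,"gripper":0},
  {"translation":[0,0,-5],"twist":0,"gripper":0},
  {"translation":[0,0,-8],"twist":0,"gripper":0},
  {"translation":[0,0,-11],"twist":0,"gripper":0},
  {"translation":[0,0,-12],"twist":0,"gripper":0},
])

```text
clock: 4.0
eef_pos: [487.3, 166.1, 173.2]
tcp_rot: [-3.141, -0.001, -0.364]
contact_force: [1.1, -0.1, -0.6]
opening: 0.275
```

Run:
```python
from h import *
print(shift([535,-183.5,165],-0.225),sense()["contact_force"],sense()["opening"])
```

```text
[array([16.89, 30.97,  0.83]), np.float64(-0.139)] [ 1.07401433 -0.09644598 -0.55245453] 0.2749456752467109
```

arm_command([
  {"translation":[1,2,0],"twist":-0.01,"gripper":0},
  {"translation":[2.8,5,0],"twist":-0.03,"gripper":0},
  {"translation":[4.6,8.4,0],"twist":-0.05,"gripper":0},
  {"translation":[6.4,11.8,0],"twist":-0.08,"gripper":0},
  {"translation":[8.2,15,0],"twist":-0.1,"gripper":0},
])

```text
clock: 4.42
eef_pos: [510.0, -4.9, 172.6]
tcp_rot: [3.141, -0.001, -0.262]
contact_force: [0.9, -0.5, -1.7]
opening: 0.274
```

Run:
```python
from h import *
print(shift([535,-183.5,165],-0.225))
```

```text
[array([ 7.04, 16.6 ,  0.76]), np.float64(-0.037)]
```

arm_command([
  {"translation":[1.5,3.6,0],"twist":-0.01,"gripper":0},
  {"translation":[3,7.2,0],"twist":-0.02,"gripper":0},
  {"translation":[4.6,10.8,0],"twist":-0.037,"gripper":0},
  {"translation":[6.1,14.3,0],"twist":-0.037,"gripper":0},
  {"translation":[7.0,16.6,0.5],"twist":-0.037,"gripper":0},
])

```text
clock: 4.83
eef_pos: [535.3, -186.9, 167.6]
tcp_rot: [3.141, -0.002, -0.226]
contact_force: [0.4, 0.5, -1.2]
opening: 0.278
```

Run:
```python
from h import *
print(shift([535,-183.5,68],-0.225), sense()["tcp_rot"])
cv2.imwrite("pics/t3.png",cv2.resize(grab_frame("top")[95:225,200:400],None,fx=4,fy=4,interpolation=cv2.INTER_CUBIC))
cv2.imwrite("pics/w3.png",grab_frame("wrist"))
```

```text
[array([-0.12, -0.34,  9.96]), np.float64(-0.001)] [ 3.14058232e+00 -2.13196367e-03 -2.25653299e-01]
```

View pics/t3.png

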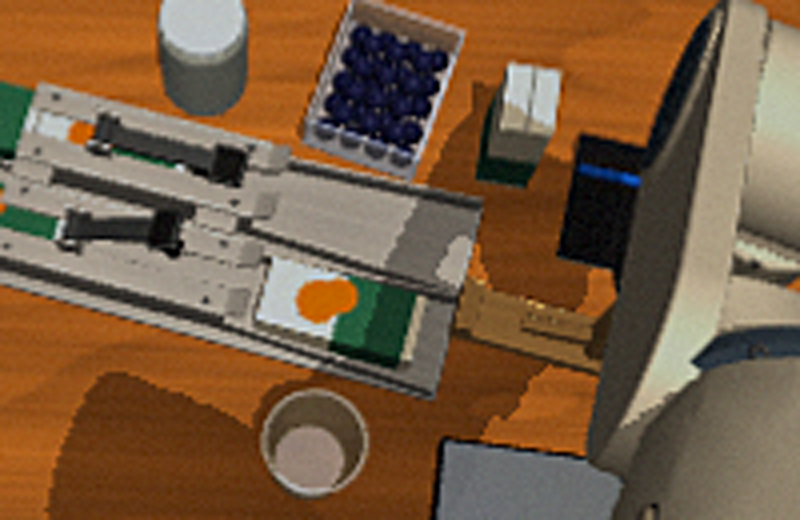

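View pics/w3.png

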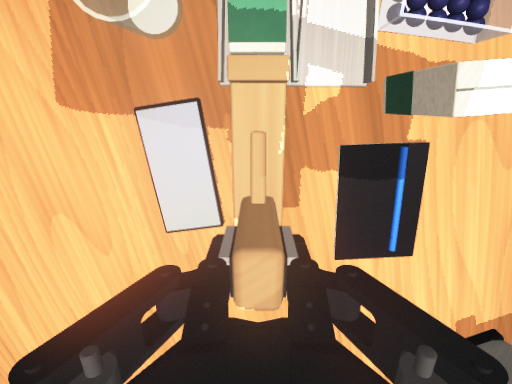

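Run:
```python
from h import *
t=camera_model("top")
def D(p):
    r=p[:2]-np.array([643.6,120]);c,s=np.cos(.225),np.sin(.225);return (r[0]*c-r[1]*s, r[0]*s+r[1]*c)
for n,(x,y),z in [("spare base near-left",(478,178),0),("spare base nr",(527,188),0),("spare top",(500,128),116),("spare top2",(543,137),116),("punnet",(305,135),20),("tumbler",(315,400),90),("phone corner",(443,440),9)]:
    print(n,onz(t,(200+x/4,95+y/4),z).round(0),np.round(D(onz(t,(200+x/4,95+y/4),z)),0))
```

```text
spare base near-left [ 696. -119.    0.] [ 105. -221.]
spare base nr [ 690. -157.    0.] [ 107. -260.]
spare top [ 692. -116.  116.] [ 100. -220.]
spare top2 [ 687. -147.  116.] [ 102. -250.]
punnet [718.  16.  20.] [ 95. -85.]
tumbler [499.   5.  90.] [-115. -144.]
phone corner [489. -94.   9.] [-103. -243.]
```

arm_command([
  {"translation":[-0.1,-0.2,3],"twist":0,"gripper":0},
  {"translation":[-0.1,-0.2,6],"twist":0,"gripper":0},
  {"translation":[-0.1,-0.2,8],"twist":0,"gripper":0},
  {"translation":[-0.1,-0.2,9],"twist":0,"gripper":0},
  {"translation":[-0.1,-0.2,9.5],"twist":0,"gripper":0},
])

```text
clock: 5.35
eef_pos: [532.6, -183.9, 69.2]
tcp_rot: [3.141, 0.004, -0.228]
contact_force: [-0.8, 0.3, -1.1]
opening: 0.275
```

Run:
```python
from h import *
s=sense();print(s["eef_pos"],s["contact_force"])
t=np.array([606.5,128.5]);l=np.array([np.sin(.225),np.cos(.225)])
def tgt(y,z=66): p=t+l*y;return [p[0],p[1],z]
r=s["eef_pos"][:2]-t;print("lane y",r@l,"lat",r[0]*l[1]-r[1]*l[0])
for y in (-320,-270,-220,-112): print(y,shift(tgt(y),-0.225))
cv2.imwrite("pics/w4.png",grab_frame("wrist"))
```

```text
[ 532.56031422 -183.91084032   69.21584751] [-0.76866543  0.28737216 -1.12039889]
lane y -321.0326604373666 lat -2.3751239039686425
-320 [array([ 0.24, -0.1 ,  0.32]), np.float64(-0.003)]
-270 [array([ 0.23, -5.1 ,  0.32]), np.float64(-0.003)]
-220 [array([  0.21, -10.1 ,   0.32]), np.float64(-0.003)]
-112 [array([  0.19, -20.9 ,   0.31]), np.float64(-0.003)]
```

View pics/w4.png

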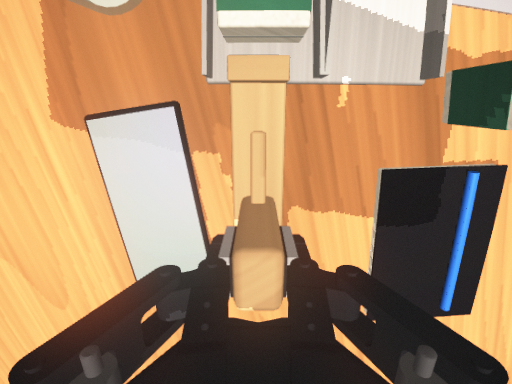

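arm_command([
  {"translation":[0.1,-0.3,0.2],"twist":0,"gripper":0},
  {"translation":[0.2,-0.8,0.3],"twist":0,"gripper":0},
  {"translation":[0.24,-1.4,0.3],"twist":0,"gripper":0},
  {"translation":[0.24,-2,0.3],"twist":0,"gripper":0},
  {"translation":[0.24,-2.6,0.3],"twist":0,"gripper":0},
])

```text
clock: 5.82
eef_pos: [541.9, -158.8, 67.3]
tcp_rot: [3.141, 0.001, -0.227]
contact_force: [0.7, -1.2, -0.9]
opening: 0.275
```

```bash
cat >> h.py <<'E'
t0=np.array([606.5,128.5]);l=np.array([np.sin(.225),np.cos(.225)])
def tgt(y,z=66): p=t0+l*y;return [p[0],p[1],z]
def where():
    s=sense();r=s["eef_pos"][:2]-t0;f=s["contact_force"]
    print("clk",s["clock"],"y",round(r@l,1),"lat",round(r[0]*l[1]-r[1]*l[0],1),"z",round(s["eef_pos"][2],1),"Flane",round(f[:2]@l,1),"F",f.round(1))
E
python3 - <<'E'
from h import *
where();print(shift(tgt(-240),-.225))
E
```

```text
clk 5.8167 y -294.4 lat 1.1 z 67.3 Flane -1.0 F [ 0.7 -1.2 -0.9]
[array([-0.13, -5.44,  0.13]), np.float64(-0.002)]
```

arm_command([
  {"translation":[-0.1,-0.7,0.1],"twist":0,"gripper":0},
  {"translation":[-0.1,-1.5,0.1],"twist":0,"gripper":0},
  {"translation":[-0.1,-2.3,0.1],"twist":0,"gripper":0},
  {"translation":[-0.1,-3.1,0.1],"twist":0,"gripper":0},
  {"translation":[-0.1,-3.9,0.1],"twist":0,"gripper":0},
])

```text
clock: 6.23
eef_pos: [549.9, -119.7, 66.3]
tcp_rot: [3.141, 0.001, -0.227]
contact_force: [0.1, -0.6, -0.5]
opening: 0.275
```

Run:
```python
from h import *
where();print(shift(tgt(-200),-.225))
cv2.imwrite("pics/w5.png",grab_frame("wrist"))
```

```text
clk 6.2333 y -254.5 lat 0.2 z 66.3 Flane -0.5 F [ 0.1 -0.6 -0.5]
[array([-0.03, -5.45,  0.03]), np.float64(-0.002)]
```

View pics/w5.png

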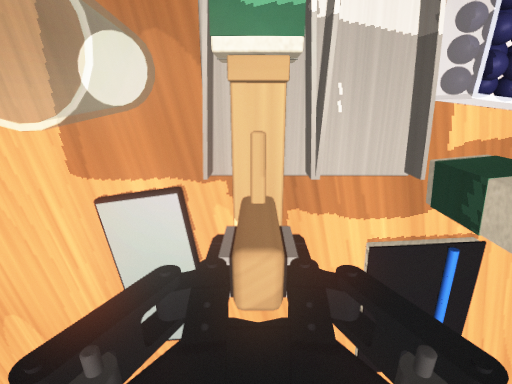

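The nose is centred on the carton's tail at (258,50) and is pushing it. Continuing.

arm_command([
  {"translation":[0,-0.7,0.05],"twist":0,"gripper":0},
  {"translation":[0,-1.5,0.05],"twist":0,"gripper":0},
  {"translation":[0,-2.3,0.05],"twist":0,"gripper":0},
  {"translation":[0,-3.1,0.05],"twist":0,"gripper":0},
  {"translation":[0,-3.9,0.05],"twist":0,"gripper":0},
])

```text
clock: 6.7
eef_pos: [559.0, -79.7, 65.7]
tcp_rot: [3.141, 0.002, -0.227]
contact_force: [-0.4, -1.1, -0.6]
opening: 0.271
```

Run:
```python
from h import *
where();print(shift(tgt(-160),-.225))
```

```text
clk 6.7 y -213.6 lat 0.2 z 65.7 Flane -1.2 F [-0.4 -1.1 -0.6]
[array([-0.03, -5.36, -0.03]), np.float64(-0.002)]
```

arm_command([
  {"translation":[0,-0.7,0],"twist":0,"gripper":0},
  {"translation":[0,-1.5,0],"twist":0,"gripper":0},
  {"translation":[0,-2.3,0],"twist":0,"gripper":0},
  {"translation":[0,-3.1,0],"twist":0,"gripper":0},
  {"translation":[0,-3.9,0],"twist":0,"gripper":0},
])

```text
clock: 7.12
eef_pos: [567.9, -40.9, 65.7]
tcp_rot: [3.141, 0.002, -0.227]
contact_force: [-0.1, -0.5, -0.3]
opening: 0.274
```

Run:
```python
from h import *
where();print(shift(tgt(-112),-.225))
cv2.imwrite("pics/w6.png",grab_frame("wrist"))
```

```text
clk 7.1167 y -173.7 lat 0.2 z 65.7 Flane -0.5 F [-0.1 -0.5 -0.3]
[array([-0.03, -6.17, -0.03]), np.float64(-0.002)]
```

View pics/w6.png

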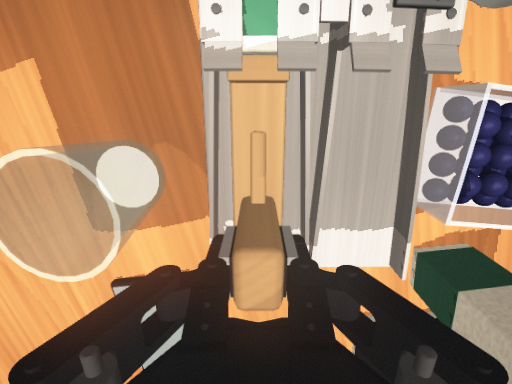

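The nose is at the mouth, centred under the slot with the carton inside the guide. About 60 mm remain, so I'll slow down near the end.

arm_command([
  {"translation":[0,-0.7,0],"twist":0,"gripper":0},
  {"translation":[0,-1.4,0],"twist":0,"gripper":0},
  {"translation":[0,-2.1,0],"twist":0,"gripper":0},
  {"translation":[0,-2.8,0],"twist":0,"gripper":0},
  {"translation":[0,-3.5,0],"twist":0,"gripper":0},
])

```text
clock: 7.58
eef_pos: [576.2, -5.1, 65.7]
tcp_rot: [-3.141, 0.001, -0.227]
contact_force: [-0.6, -1.8, -0.9]
opening: 0.271
```

Run:
```python
from h import *
where();print(shift(tgt(-112),-.225))
```

```text
clk 7.5833 y -137.0 lat 0.3 z 65.7 Flane -1.9 F [-0.6 -1.8 -0.9]
[array([-0.03, -2.5 , -0.03]), np.float64(-0.002)]
```

arm_command([
  {"translation":[0,-0.4,0],"twist":0,"gripper":0},
  {"translation":[0,-0.8,0],"twist":0,"gripper":0},
  {"translation":[0,-1.2,0],"twist":0,"gripper":0},
  {"translation":[0,-1.5,0],"twist":0,"gripper":0},
  {"translation":[0,-1.7,0],"twist":0,"gripper":0},
])

```text
clock: 8.0
eef_pos: [580.1, 11.7, 65.7]
tcp_rot: [-3.141, 0.001, -0.227]
contact_force: [-0.7, -2.2, -0.2]
opening: 0.279
```

Run:
```python
from h import *
where();print(shift(tgt(-112),-.225))
cv2.imwrite("pics/s7.png",cv2.resize(grab_frame("side")[145:290,125:305],None,fx=4,fy=4,interpolation=cv2.INTER_CUBIC))
```

```text
clk 8.0 y -119.7 lat 0.3 z 65.7 Flane -2.3 F [-0.7 -2.2 -0.2]
[array([-0.04, -0.77, -0.03]), np.float64(-0.002)]
```

View pics/s7.png

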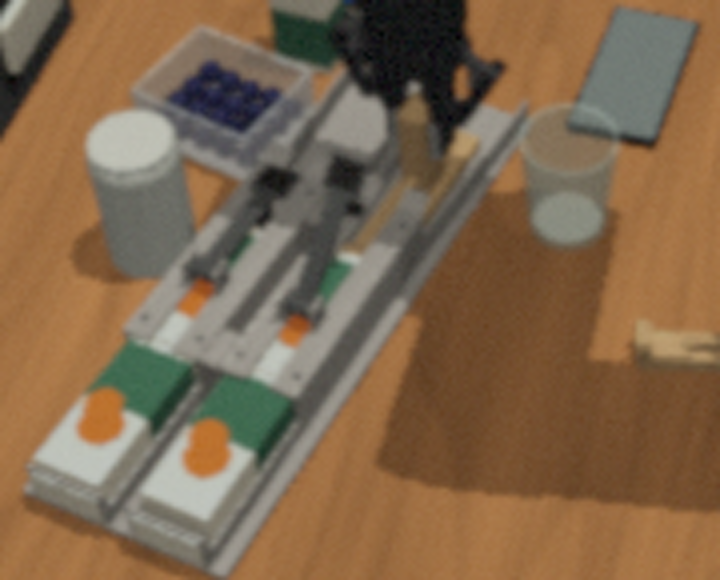

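The front carton's nose is nearly at the stop, so I'm going on in small steps while watching the force.

arm_command([
  {"translation":[0,-0.1,0],"twist":0,"gripper":0},
  {"translation":[0,-0.2,0],"twist":0,"gripper":0},
  {"translation":[0,-0.3,0],"twist":0,"gripper":0},
  {"translation":[0,-0.4,0],"twist":0,"gripper":0},
  {"translation":[0,-0.4,0],"twist":0,"gripper":0},
])

```text
clock: 8.47
eef_pos: [581.1, 15.9, 65.7]
tcp_rot: [-3.141, 0.001, -0.227]
contact_force: [-0.8, -1.1, -1.8]
opening: 0.271
```

arm_command([
  {"translation":[0,-0.05,0],"twist":0,"gripper":0},
  {"translation":[0,-0.1,0],"twist":0,"gripper":0},
  {"translation":[0,-0.15,0],"twist":0,"gripper":0},
  {"translation":[0,-0.2,0],"twist":0,"gripper":0},
  {"translation":[0,-0.2,0],"twist":0,"gripper":0},
])

```text
clock: 8.88
eef_pos: [581.6, 18.0, 65.7]
tcp_rot: [-3.141, 0.001, -0.227]
contact_force: [-0.7, -3.2, -1.9]
opening: 0.273
```

Run:
```python
from h import *
where();print(shift(tgt(-112),-.225))
```

```text
clk 8.8833 y -113.3 lat 0.4 z 65.7 Flane -3.3 F [-0.7 -3.2 -1.9]
[array([-0.04, -0.13, -0.03]), np.float64(-0.002)]
```

arm_command([
  {"translation":[0,-0.05,0],"twist":0,"gripper":0},
  {"translation":[0,-0.1,0],"twist":0,"gripper":0},
  {"translation":[0,-0.15,0],"twist":0,"gripper":0},
  {"translation":[0,-0.15,0],"twist":0,"gripper":0},
  {"translation":[0,-0.15,0],"twist":0,"gripper":0},
])

```text
clock: 9.3
eef_pos: [581.9, 19.5, 65.7]
tcp_rot: [-3.141, 0.001, -0.227]
contact_force: [-0.9, -2.0, -0.7]
opening: 0.271
```

arm_command([
  {"translation":[0,-0.05,0],"twist":0,"gripper":0},
  {"translation":[0,-0.1,0],"twist":0,"gripper":0},
  {"translation":[0,-0.1,0],"twist":0,"gripper":0},
  {"translation":[0,-0.1,0],"twist":0,"gripper":0},
  {"translation":[0,-0.1,0],"twist":0,"gripper":0},
])

```text
clock: 9.72
eef_pos: [582.0, 19.6, 65.9]
tcp_rot: [3.141, 0.001, -0.227]
contact_force: [-1.0, -7.4, 3.3]
opening: 0.274
```

arm_command([
  {"translation":[0,-0.05,0],"twist":0,"gripper":0},
  {"translation":[0,-0.1,0],"twist":0,"gripper":0},
  {"translation":[0,-0.1,0],"twist":0,"gripper":0},
  {"translation":[0,-0.1,0],"twist":0,"gripper":0},
  {"translation":[0,-0.1,0],"twist":0,"gripper":0},
])

```text
clock: 10.13
eef_pos: [582.0, 19.6, 66.0]
tcp_rot: [3.14, 0.002, -0.226]
contact_force: [-1.9, -8.9, 1.8]
opening: 0.275
```

Run:
```python
from h import *
where()
cv2.imwrite("pics/s8.png",cv2.resize(grab_frame("side")[225:290,150:230],None,fx=8,fy=8,interpolation=cv2.INTER_CUBIC))
```

```text
clk 10.1333 y -111.6 lat 0.4 z 66.0 Flane -9.1 F [-1.9 -8.9  1.8]
```

View pics/s8.png

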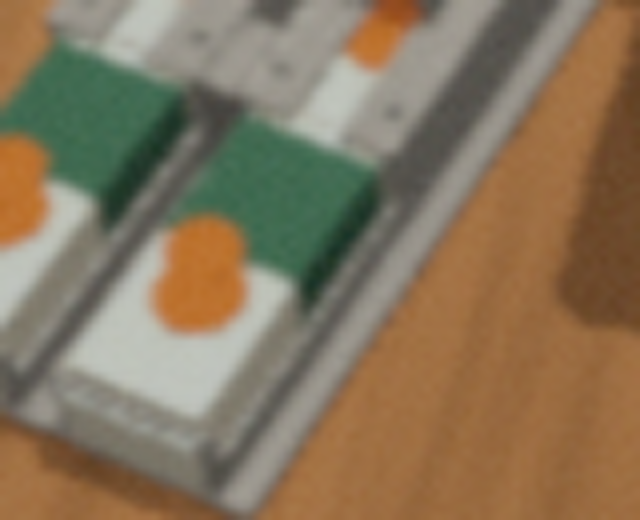

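The row has stopped at the predicted handle position (-111.6 against -112 expected). The force stepped up to 9 N, so it's home. I'll draw straight back.

arm_command([
  {"translation":[0,0.5,0],"twist":0,"gripper":0},
  {"translation":[0,2,0],"twist":0,"gripper":0},
  {"translation":[0,4,0],"twist":0,"gripper":0},
  {"translation":[0,6,0],"twist":0,"gripper":0},
  {"translation":[0,8,0],"twist":0,"gripper":0},
])

```text
clock: 10.6
eef_pos: [564.0, -58.7, 66.1]
tcp_rot: [3.14, 0.001, -0.226]
contact_force: [0.3, -0.5, -1.9]
opening: 0.27
```

Run:
```python
from h import *
where();print(shift(tgt(-225),-.225))
```

```text
clk 10.6 y -192.0 lat 0.3 z 66.1 Flane -0.4 F [ 0.3 -0.5 -1.9]
[array([-0.03,  3.3 ,  0.02]), np.float64(-0.001)]
```

arm_command([
  {"translation":[0,1.7,0],"twist":0,"gripper":0},
  {"translation":[0,3,-0.5],"twist":0,"gripper":0},
  {"translation":[0,3,-4],"twist":0,"gripper":0},
  {"translation":[0,3,-8],"twist":0,"gripper":0},
  {"translation":[0,3,-12],"twist":0,"gripper":0},
])

```text
clock: 11.02
eef_pos: [556.7, -87.8, 187.3]
tcp_rot: [3.141, 0.003, -0.227]
contact_force: [0.9, 0.3, -1.1]
opening: 0.276
```

Run:
```python
from h import *
where();print(shift([485.1,165.2,190],-.362))
```

```text
clk 11.0167 y -222.0 lat -0.3 z 187.3 Flane 0.5 F [ 0.9  0.3 -1.1]
[array([-12.67, -23.05,  -0.25]), np.float64(0.135)]
```

arm_command([
  {"translation":[-3,-0.5,-0.5],"twist":0.02,"gripper":0},
  {"translation":[-6,-2,-1],"twist":0.04,"gripper":0},
  {"translation":[-9,-4.5,-1],"twist":0.07,"gripper":0},
  {"translation":[-11.5,-7.5,-1],"twist":0.1,"gripper":0},
  {"translation":[-12.6,-11.3,-1],"twist":0.135,"gripper":0},
])

```text
clock: 11.43
eef_pos: [455.9, 51.0, 197.9]
tcp_rot: [3.14, 0.004, -0.365]
contact_force: [1.9, -0.2, -2.2]
opening: 0.275
```

Run:
```python
from h import *
where();print(shift([485.1,165.2,120],-.362))
```

```text
clk 11.4333 y -109.1 lat -129.5 z 197.9 Flane 0.2 F [ 1.9 -0.2 -2.2]
[array([ -1.32, -11.72,   7.78]), np.float64(-0.003)]
```

arm_command([
  {"translation":[-0.3,-3,0],"twist":0,"gripper":0},
  {"translation":[-0.6,-6.2,0],"twist":0,"gripper":0},
  {"translation":[-1,-9.5,1.5],"twist":0,"gripper":0},
  {"translation":[-1.3,-11.7,4.5],"twist":0,"gripper":0},
  {"translation":[-1.3,-11.7,7.8],"twist":0,"gripper":0},
])

```text
clock: 11.85
eef_pos: [488.2, 169.7, 121.0]
tcp_rot: [-3.137, -0.0, -0.363]
contact_force: [0.8, -0.5, -2.1]
opening: 0.269
```

Run:
```python
from h import *
where();print(shift([485.1,165.2,50],-.362))
```

```text
clk 11.85 y 13.7 lat -124.5 z 121.0 Flane -0.3 F [ 0.8 -0.5 -2.1]
[array([-0.14,  0.56,  7.1 ]), np.float64(-0.001)]
```

arm_command([
  {"translation":[-0.1,0.3,2],"twist":0,"gripper":0},
  {"translation":[-0.1,0.4,4],"twist":0,"gripper":0},
  {"translation":[-0.1,0.4,5.6],"twist":0,"gripper":0},
  {"translation":[-0.1,0.4,6.4],"twist":0,"gripper":0},
  {"translation":[-0.1,0.4,6.6],"twist":0,"gripper":0},
])

```text
clock: 12.27
eef_pos: [485.2, 166.5, 53.9]
tcp_rot: [-3.138, 0.001, -0.363]
contact_force: [-1.0, 1.3, -0.8]
opening: 0.278
```

Run:
```python
from h import *
where();print(sense()["tcp_rot"])
```

```text
clk 12.2667 y 10.0 lat -126.7 z 53.9 Flane 1.0 F [-1.   1.3 -0.8]
[-3.13807979e+00  1.40004912e-03 -3.62912874e-01]
```

arm_command([
  {"translation":[0,0,0.1],"twist":0,"gripper":0},
  {"translation":[0,0,0.2],"twist":0,"gripper":0},
  {"translation":[0,0,0.3],"twist":0,"gripper":0},
  {"translation":[0,0,0.4],"twist":0,"gripper":0},
  {"translation":[0,0,0.45],"twist":0,"gripper":0},
])

```text
clock: 12.68
eef_pos: [485.7, 166.6, 50.0]
tcp_rot: [-3.137, 0.001, -0.363]
contact_force: [-0.4, -0.1, -1.4]
opening: 0.275
```

Run:
```python
from h import *
where();print(sense()["tcp_rot"])
```

```text
clk 12.6833 y 10.2 lat -126.3 z 50.0 Flane -0.2 F [-0.4 -0.1 -1.4]
[-3.13731723e+00  5.02166241e-04 -3.63012906e-01]
```

arm_command([
  {"translation":[0,0,0.05],"twist":0,"gripper":0},
  {"translation":[0,0,0.1],"twist":0,"gripper":0},
  {"translation":[0,0,0.1],"twist":0,"gripper":0},
  {"translation":[0,0,0.1],"twist":0,"gripper":0},
  {"translation":[0,0,0.1],"twist":0,"gripper":0},
])

```text
clock: 13.1
eef_pos: [486.0, 166.9, 49.6]
tcp_rot: [-3.137, -0.0, -0.363]
contact_force: [-1.2, 1.3, 5.7]
opening: 0.273
```

arm_command([
  {"translation":[0,0,0],"twist":0,"gripper":0.4},
  {"translation":[0,0,0],"twist":0,"gripper":0.6},
  {"translation":[0,0,0],"twist":0,"gripper":0.8},
  {"translation":[0,0,0],"twist":0,"gripper":0.9},
  {"translation":[0,0,0],"twist":0,"gripper":0.9},
])

```text
clock: 13.52
eef_pos: [486.0, 166.8, 49.5]
tcp_rot: [-3.137, -0.0, -0.363]
contact_force: [0.1, -1.1, -0.4]
opening: 0.897
```

arm_command([
  {"translation":[0,0,-1],"twist":0,"gripper":0.9},
  {"translation":[0,0,-4],"twist":0,"gripper":0.9},
  {"translation":[0,0,-8],"twist":0,"gripper":0.9},
  {"translation":[0,0,-12],"twist":0,"gripper":0.9},
  {"translation":[0,0,-15],"twist":0,"gripper":0.9},
])

```text
clock: 13.93
eef_pos: [486.2, 166.3, 203.2]
tcp_rot: [-3.135, -0.002, -0.363]
contact_force: [1.3, 0.2, 0.0]
opening: 0.899
```

Run:
```python
from h import *
where()
cv2.imwrite("pics/w9.png",grab_frame("wrist"))
cv2.imwrite("pics/s9.png",cv2.resize(grab_frame("side")[145:290,125:305],None,fx=4,fy=4,interpolation=cv2.INTER_CUBIC))
```

```text
clk 13.9333 y 10.0 lat -125.7 z 203.2 Flane 0.5 F [1.3 0.2 0. ]
```

View pics/w9.png

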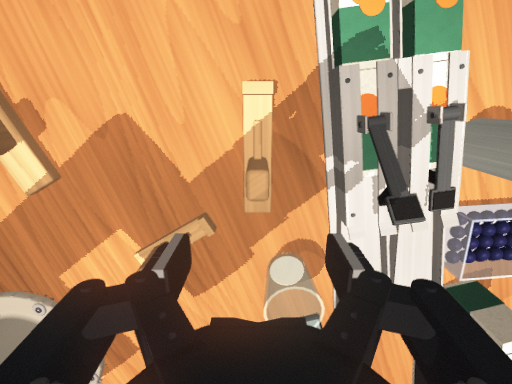

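View pics/s9.png

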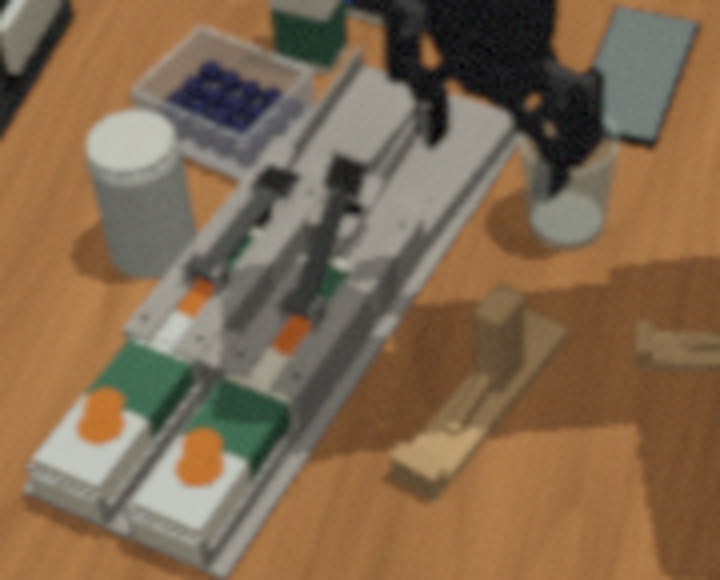

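The block stands on its sole at (258,150), released, and the front carton sits against the stop. Next is the lever: shut the fingers and go above the toe.

Run:
```python
from h import *
print(shift(tgt(-12,180),-.225))
```

```text
[array([12.52,  0.65,  2.63]), np.float64(-0.138)]
```

arm_command([
  {"translation":[3,0.2,0],"twist":-0.03,"gripper":0},
  {"translation":[6,0.4,0],"twist":-0.06,"gripper":0},
  {"translation":[9,0.6,0],"twist":-0.1,"gripper":0},
  {"translation":[12,0.65,0],"twist":-0.138,"gripper":0},
  {"translation":[12.5,0.65,1],"twist":-0.138,"gripper":0},
])

```text
clock: 14.45
eef_pos: [608.1, 115.2, 197.9]
tcp_rot: [-3.131, -0.014, -0.224]
contact_force: [-0.1, 0.4, 1.5]
opening: 0.184
```

arm_command([
  {"translation":[0,0,0],"twist":0,"gripper":0},
  {"translation":[0,0,0],"twist":0,"gripper":0},
  {"translation":[0,0,0],"twist":0,"gripper":0},
  {"translation":[0,0,0],"twist":0,"gripper":0},
  {"translation":[0,0,0],"twist":0,"gripper":0},
])

```text
clock: 14.87
eef_pos: [607.4, 115.7, 198.2]
tcp_rot: [-3.13, -0.014, -0.224]
contact_force: [0.1, -0.2, -0.4]
opening: -0.002
```

Run:
```python
from h import *
where();print(shift(tgt(-12,155),-.225),sense()["opening"])
m=camera_model("wrist")
cv2.imwrite("pics/w10.png",grab_frame("wrist"))
print("tcp proj",proj(m,sense()["eef_pos"]))
f=grab_frame("side");sd=camera_model("side");print(proj(sd,sense()["eef_pos"]))
cv2.imwrite("pics/s10.png",cv2.resize(f[145:290,125:305],None,fx=4,fy=4,interpolation=cv2.INTER_CUBIC))
```

```text
clk 14.8667 y -12.3 lat 3.8 z 198.2 Flane -0.2 F [ 0.1 -0.2 -0.4]
[array([-0.44,  0.02,  4.32]), np.float64(0.001)] -0.002461232568563787
tcp proj [[258.53272839 239.5588799 ]]
[[208.09513213 170.63633142]]
```

View pics/w10.png

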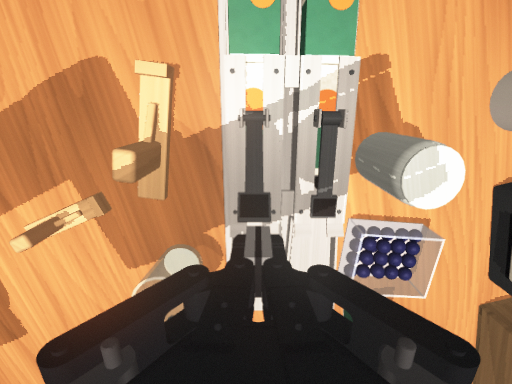

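View pics/s10.png

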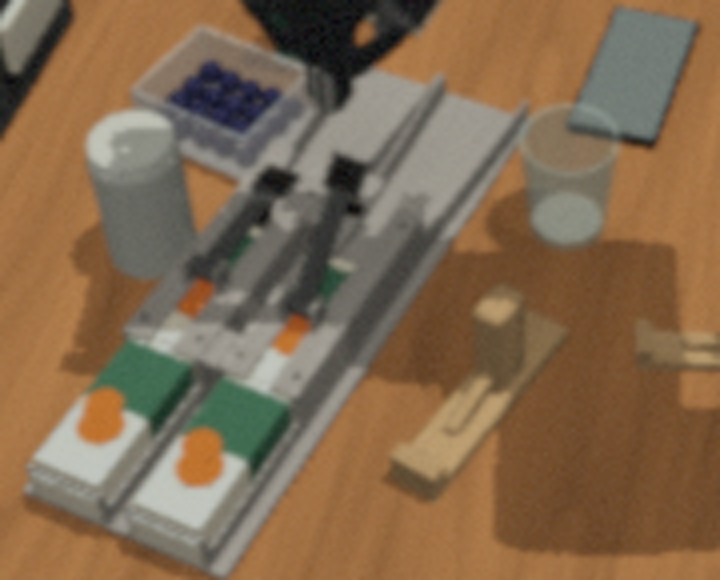

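Run:
```python
from h import *
m=camera_model("wrist")
for uv in [(254,207),(254,194),(254,221)]:
  for z in (130,138,146):
    p=onz(m,uv,z);r=p[:2]-t0;print(uv,z,"y",round(r@l,1),"lat",round(r[0]*l[1]-r[1]*l[0],1))
```

```text
(254, 207) 130 y -17.1 lat 1.5
(254, 207) 138 y -14.0 lat 1.5
(254, 207) 146 y -11.0 lat 1.5
(254, 194) 130 y -5.4 lat 1.5
(254, 194) 138 y -2.8 lat 1.5
(254, 194) 146 y -0.3 lat 1.5
(254, 221) 130 y -30.0 lat 1.4
(254, 221) 138 y -26.5 lat 1.5
(254, 221) 146 y -23.0 lat 1.5
```

arm_command([
  {"translation":[-0.2,0.05,1.5],"twist":0,"gripper":0},
  {"translation":[-0.3,0.1,3],"twist":0,"gripper":0},
  {"translation":[-0.3,0.1,4.2],"twist":0,"gripper":0},
  {"translation":[-0.3,0.1,5],"twist":0,"gripper":0},
  {"translation":[-0.3,0.1,5.4],"twist":0,"gripper":0},
])

```text
clock: 15.38
eef_pos: [604.8, 115.8, 143.0]
tcp_rot: [-3.131, -0.013, -0.224]
contact_force: [0.1, -0.3, 0.6]
opening: -0.003
```

Run:
```python
from h import *
where()
for a in (.7,.55,.4,.25,.1,0): print(a,shift(tgt(55-94*np.cos(a),70+92*np.sin(a)+4),-.225))
```

```text
clk 15.3833 y -12.8 lat 1.2 z 143.0 Flane -0.2 F [ 0.1 -0.3  0.6]
0.7 [array([-0.14,  0.42,  0.97]), np.float64(0.001)]
0.55 [array([-0.15,  1.26,  2.08]), np.float64(0.001)]
0.4 [array([-0.17,  1.91,  3.3 ]), np.float64(0.001)]
0.25 [array([-0.19,  2.38,  4.6 ]), np.float64(0.001)]
0.1 [array([-0.2 ,  2.64,  5.96]), np.float64(0.001)]
0 [array([-0.22,  2.69,  6.87]), np.float64(0.001)]
```

arm_command([
  {"translation":[-0.1,0.2,0.5],"twist":0,"gripper":0},
  {"translation":[-0.1,0.42,1],"twist":0,"gripper":0},
  {"translation":[-0.1,0.8,1.5],"twist":0,"gripper":0},
  {"translation":[-0.1,1.2,2.1],"twist":0,"gripper":0},
  {"translation":[-0.1,1.5,2.7],"twist":0,"gripper":0},
])

```text
clock: 15.8
eef_pos: [601.0, 101.1, 115.6]
tcp_rot: [-3.131, -0.013, -0.224]
contact_force: [0.6, 0.9, 1.3]
opening: -0.002
```

Run:
```python
from h import *
where()
for a in (.4,.25,.1,0,-.03): print(a,shift(tgt(55-94*np.cos(a),70+92*np.sin(a)+4),-.225))
f=grab_frame("side")
cv2.imwrite("pics/s11.png",cv2.resize(f[145:290,125:305],None,fx=4,fy=4,interpolation=cv2.INTER_CUBIC))
```

```text
clk 15.8 y -27.9 lat 0.8 z 115.6 Flane 1.0 F [0.6 0.9 1.3]
0.4 [array([-0.09,  0.37,  0.58]), np.float64(0.001)]
0.25 [array([-0.1 ,  0.84,  1.88]), np.float64(0.001)]
0.1 [array([-0.12,  1.1 ,  3.23]), np.float64(0.001)]
0 [array([-0.14,  1.15,  4.15]), np.float64(0.001)]
-0.03 [array([-0.14,  1.15,  4.43]), np.float64(0.001)]
```

View pics/s11.png

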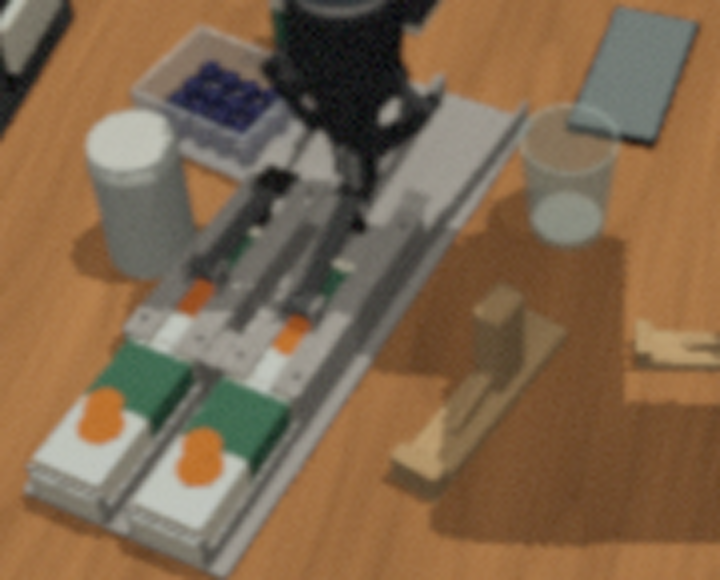

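The lever is moving down with the fingertips on the toe, at about (355,195) in the crop. Continuing along the arc.

arm_command([
  {"translation":[-0.1,0.35,0.6],"twist":0,"gripper":0},
  {"translation":[-0.1,0.6,1.2],"twist":0,"gripper":0},
  {"translation":[-0.1,0.84,1.9],"twist":0,"gripper":0},
  {"translation":[-0.1,1,2.5],"twist":0,"gripper":0},
  {"translation":[-0.1,1.1,3.1],"twist":0,"gripper":0},
])

```text
clock: 16.27
eef_pos: [597.1, 89.9, 82.5]
tcp_rot: [-3.132, -0.012, -0.224]
contact_force: [0.6, -0.2, 0.9]
opening: -0.001
```

Run:
```python
from h import *
where()
for a in (.1,0,-.03): print(a,shift(tgt(55-94*np.cos(a),70+92*np.sin(a)+4),-.225))
```

```text
clk 16.2667 y -39.7 lat -0.5 z 82.5 Flane -0.0 F [ 0.6 -0.2  0.9]
0.1 [array([ 0.06, -0.12, -0.07]), np.float64(0.001)]
0 [array([ 0.04, -0.06,  0.85]), np.float64(0.001)]
-0.03 [array([ 0.04, -0.06,  1.13]), np.float64(0.001)]
```

arm_command([
  {"translation":[0.04,-0.05,0.2],"twist":0,"gripper":0},
  {"translation":[0.04,-0.05,0.4],"twist":0,"gripper":0},
  {"translation":[0.04,-0.05,0.6],"twist":0,"gripper":0},
  {"translation":[0.04,-0.05,0.7],"twist":0,"gripper":0},
  {"translation":[0.04,-0.05,0.7],"twist":0,"gripper":0},
])

```text
clock: 16.68
eef_pos: [597.6, 90.4, 75.4]
tcp_rot: [-3.132, -0.011, -0.224]
contact_force: [0.3, -0.1, -0.1]
opening: -0.001
```

arm_command([
  {"translation":[0,0,0.05],"twist":0,"gripper":0},
  {"translation":[0,0,0.1],"twist":0,"gripper":0},
  {"translation":[0,0,0.15],"twist":0,"gripper":0},
  {"translation":[0,0,0.15],"twist":0,"gripper":0},
  {"translation":[0,0,0.15],"twist":0,"gripper":0},
])

```text
clock: 17.1
eef_pos: [597.7, 90.5, 73.9]
tcp_rot: [-3.132, -0.012, -0.224]
contact_force: [-0.2, -0.8, -0.6]
opening: 0.004
```

arm_command([
  {"translation":[0,0,0.05],"twist":0,"gripper":0},
  {"translation":[0,0,0.1],"twist":0,"gripper":0},
  {"translation":[0,0,0.15],"twist":0,"gripper":0},
  {"translation":[0,0,0.15],"twist":0,"gripper":0},
  {"translation":[0,0,0.15],"twist":0,"gripper":0},
])

```text
clock: 17.52
eef_pos: [597.8, 90.5, 72.6]
tcp_rot: [-3.132, -0.012, -0.224]
contact_force: [-1.7, -0.9, 3.7]
opening: 0.001
```

Run:
```python
from h import *
where()
f=grab_frame("side")
cv2.imwrite("pics/s12.png",cv2.resize(f[155:245,160:250],None,fx=6.6,fy=6.6,interpolation=cv2.INTER_CUBIC))
cv2.imwrite("pics/w12.png",grab_frame("wrist"))
```

```text
clk 17.5167 y -39.0 lat -0.0 z 72.6 Flane -1.2 F [-1.7 -0.9  3.7]
```

View pics/s12.png

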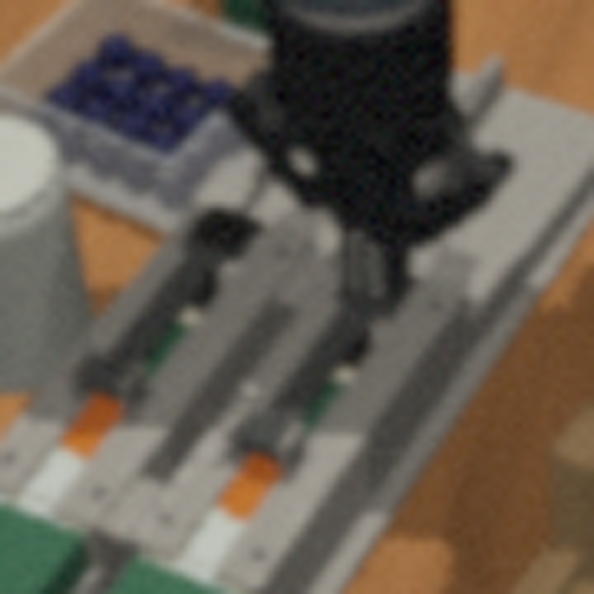

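View pics/w12.png

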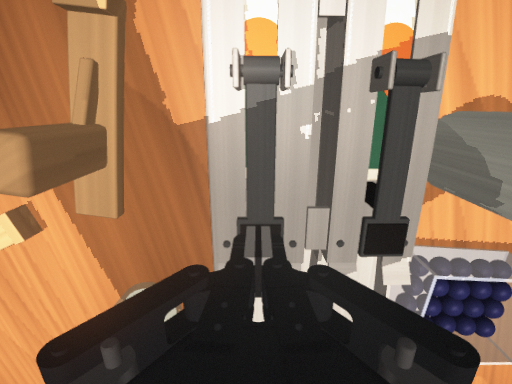

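The lever is nearly level and parallel with the far one. I'll press on until the stop shows in the force.

arm_command([
  {"translation":[0,0,0.1],"twist":0,"gripper":0},
  {"translation":[0,0,0.15],"twist":0,"gripper":0},
  {"translation":[0,0,0.15],"twist":0,"gripper":0},
  {"translation":[0,0,0.15],"twist":0,"gripper":0},
  {"translation":[0,0,0.15],"twist":0,"gripper":0},
])

```text
clock: 18.03
eef_pos: [597.9, 90.5, 72.3]
tcp_rot: [-3.132, -0.012, -0.224]
contact_force: [-5.6, -0.8, 16.4]
opening: -0.001
```

arm_command([
  {"translation":[0,0,0.1],"twist":0,"gripper":0},
  {"translation":[0,0,0.15],"twist":0,"gripper":0},
  {"translation":[0,0,0.15],"twist":0,"gripper":0},
  {"translation":[0,0,0.15],"twist":0,"gripper":0},
  {"translation":[0,0,0.15],"twist":0,"gripper":0},
])

```text
clock: 18.45
eef_pos: [597.9, 90.4, 72.2]
tcp_rot: [-3.132, -0.012, -0.224]
contact_force: [-6.9, -2.8, 18.2]
opening: 0.001
```

There's a hard stop at z = 72.2 with 18 N, which is the level strap's top. I'll lift off and check.

arm_command([
  {"translation":[0,0,-1],"twist":0,"gripper":0},
  {"translation":[0,0,-4],"twist":0,"gripper":0},
  {"translation":[0,0,-8],"twist":0,"gripper":0},
  {"translation":[0,2,-12],"twist":0,"gripper":0},
  {"translation":[0,5,-15],"twist":0,"gripper":0},
])

```text
clock: 18.87
eef_pos: [586.3, 44.5, 222.0]
tcp_rot: [-3.13, -0.015, -0.222]
contact_force: [0.8, 0.7, 0.5]
opening: -0.001
```

arm_command([
  {"translation":[-3,3,-1],"twist":0,"gripper":0},
  {"translation":[-4,6,-2],"twist":0,"gripper":0},
  {"translation":[-5,9,-2],"twist":0,"gripper":0},
  {"translation":[-6,11,-2],"twist":0,"gripper":0},
  {"translation":[-6,11,-2],"twist":0,"gripper":0},
])

```text
clock: 19.28
eef_pos: [500.9, -52.2, 240.1]
tcp_rot: [-3.131, -0.014, -0.224]
contact_force: [0.1, -0.3, -0.3]
opening: 0.001
```

Run:
```python
from h import *
where()
cv2.imwrite("pics/s13.png",cv2.resize(grab_frame("side")[145:290,125:305],None,fx=4,fy=4,interpolation=cv2.INTER_CUBIC))
cv2.imwrite("pics/t13.png",cv2.resize(grab_frame("top")[95:225,155:335],None,fx=4.4,fy=4.4,interpolation=cv2.INTER_CUBIC))
```

```text
clk 19.2833 y -199.7 lat -62.7 z 240.1 Flane -0.2 F [ 0.1 -0.3 -0.3]
```

View pics/s13.png

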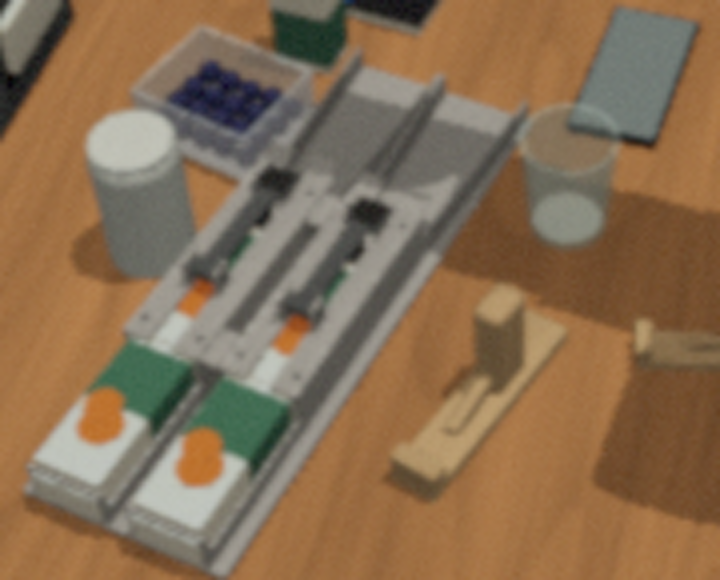

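View pics/t13.png

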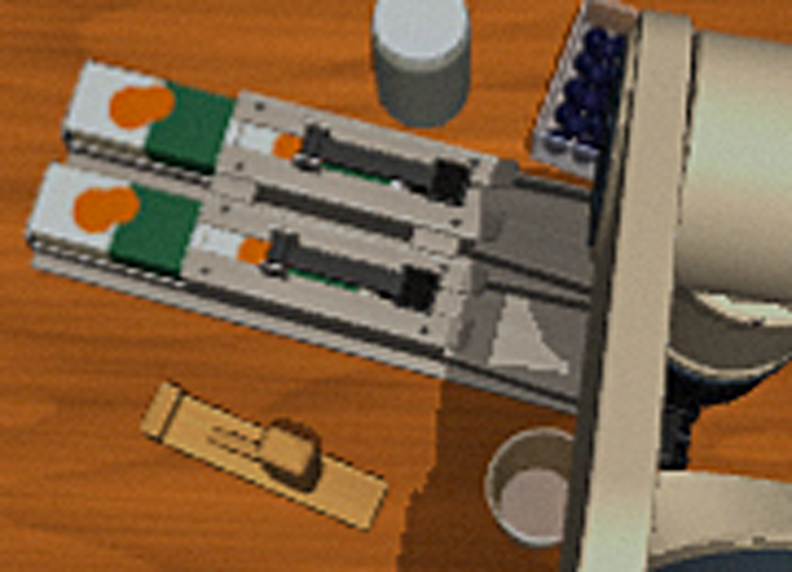

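Both lanes now look alike: levers level, rows up against their stops, and the block upright and free at (290,450). Nothing else has moved, so I'm handing in.

Run:
```python
from rig import job,sense
job.sign_off();print(sense()["clock"])
```

```text
the job is handed in; nothing more can be done
the job is handed in; nothing more can be done
```

The near lane is refilled and locked, and I handed the job in at about 19.4 s; the sign-off reported no verdict.

- **Push:** I gripped the middle-sized block by its handle and pushed the feed carton through the guide. The row stopped with the handle at lane y = -111.6 mm, against -112 expected. Force readings along the lane stayed under about 10 N, and the last was 9 N at the stop.
- **Block:** I drew it straight back and stood it on its sole at its original spot. It is upright and released.
- **Lever:** I pressed the toe down its arc to a hard stop at z = 72.2 mm with 18 N, which matches a level strap.

The last side and top pictures show:
- **Near lane:** the front carton is at the stop and the near lever is level, parallel to the far one.
- **Far lane and bystanders:** the far lane looks unchanged, and no bystander in view has moved. In the final top view the arm hid part of the table.

The final check of the cartons was by comparing pictures only, with no separate millimetre measurement. No check failed or disagreed.

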